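# Lift a culture dish with a blade lifter onto the slanted viewing stand

### The arm

A 7-joint arm with a two-finger parallel gripper is mounted at the origin on a cart in front of the work surface, level with it; the furniture and walls round the work are solid. World frame = base frame: x ahead of the robot, y to its left, z up, the work surface at z = 0. Lengths are in m, angles in rad, forces in N, time in s.
With the tool pointing down it reaches from about 0.35 to 0.9 m from the base axis. Payload 8.1 kg.
Tool frame: the origin (TCP) lies midway between the tips of the shut fingers; the grasp point (between the pads) lies arm.grasp_offset behind it (arm.grasp_offset is the distance from the TCP to the grasp point, in m); z points along the fingers, y is the line along which they close (so a half turn about z gives the same grasp; the last joint's range is limited). The gripper opens to 92 mm and grips with 3 to 60 N. Pads are 19 mm wide; open, the fingers measure 130 mm over their backs; the gripper's body (75 mm by 190 mm) begins 47 mm behind the grasp point.
Start: joints at [1.242, 0.434, 0.025, 1.573, -0.012, 1.134, -0.075], TCP at [0.14, -0.609, 0.203] pointing down, gripper open.
Joint ranges: [-2.62, 2.62], [-0.44, 2.09], [-1.27, 1.32], [0.08, 2.57], [-1.32, 4.46], [0.12, 2], [-2.74, 2.74]. Speed limits (rad/s): [2.22, 2.22, 3.01, 3.01, 3.14, 3.14, 3.14].

### API

Orientations are given as a rotation vector (axis times angle).
In Python, from cell import observe, imaging, arm gives the robot as it stands.
- The arm moves only by the tool apply_moves, never from a script. Its argument "commands" is a list of rows, each a list of 5 numbers: the opening in per cent of the stroke, from 0 (shut) to 100 (fully open), then the shift along the world's x, y, z in units of 0.06 m (1.0 is 0.06 m), then the turn about the world's z in units of 0.5 rad (1.0 is 0.5 rad). A call has 1 to 12 rows; each row shifts and turns the commanded pose from where the row before left it; what a row does not reach is not made up. A row lasts 1/8 s, in which the tool goes at most 62.5 mm and 10.7 degrees, less where a joint would pass 70% of its speed; a pose out of reach is approached as far as the arm can. A call with a number of a shift or a turn outside -1 to 1 is refused whole. A call with a gripper value outside its range is refused whole. The fingers move at their own pace and stop on an object; "newtons" is the grip in N (left out, the last holds). Time passes only in rows, so rows that do not move let the fingers close. It gives the time, the measured TCP pose, the force, the opening and the grip force at its end, in the units of the state.
- observe(): the state, without advancing time (a new reading comes with each control period).
- imaging.get_image(name): name is "scene" or "top" or "wrist"; returns (picture, depth): 420x560x3 uint8, red, green, blue; 420x560 float32, m along the optical axis (not along the pixel's ray), 0 where there is no reading.
- imaging.camera_params(name): a dict with "camera_matrix" (3x3 intrinsics, pixels), "origin" and "rotation" of the camera in the world; the wrist camera has in their place "tool_from_camera" (4x4, takes a point from camera to tool coordinates, whose origin is the TCP and whose axes are the flange's). Camera axes: x right, y up, looking along -z (the intrinsics and any distortion apply to the point x, -y, -z); pixel columns grow to the right and rows downward; lengths in m; the calibration is good to about 2 mm. A picture is of the moment at which its call begins: read the wrist's pose just before it. camera_params takes no time and is no camera call.
- arm.sign_off(): hands the job in; it is judged then, once.
The state is a dict: "clock": time; "joints": joint angles; "dq": joint speeds; "joint_efforts": joint torques, N m; "position": TCP position; "ee_rot": TCP orientation; "force": force on the tool from outside, world axes, zero at the start; "ft_torque": the same for the moment, N m; "width": opening from 0.0 (shut) to 1.0 (fully open); "gripper_force": force on a finger pad.
Only numpy, scipy, OpenCV 4.12 (cv2) and the standard library are available. Lean on these libraries where they do the work, as an engineer would, in place of code of your own. Each camera call takes 0.05 s, during which the arm holds its last target. There are 200 camera calls.

### The job

The closed culture dish is too wide to grip, so take the dish lifter by its blue handle, work its blade in under the dish (the two-stud stop behind the dish keeps it from running away), and lift the dish on the blade. Lay it gently on the slanted white viewing stand so that it lies flat on the plate and rests against both pins, draw the blade out between the pins, and stand the lifter back on the worktop, upright and touching nothing else. Never touch the dish with the fingers, tip it over or drop it, and leave the bottle and the tape roll where they are.

Things in the scene. Friction and masses are not known exactly. Their poses are not given: they have to be found in the camera images.
- lifter: Dish lifter, 0.22 kg, standing on its flat steel blade. Origin: underside of the blade at its heel, mid-width; x along the blade to the nose, z up. Blade 60 mm wide, x = 0 to 95 mm, 3 mm thick; its top bevels from x = 77 mm to a 0.7 mm edge at the nose. A lip 12 mm high stands across the heel (x = -4 to 0); the dish's rim comes to rest against it.
- lifter_grip (a point): Best grip point on the lifter's upright blue handle, at x = -18, z = 70 mm in the lifter's frame. The handle stands square to the blade: 24 mm along x, 20 mm across y (grip it across y), its top at z = 90 mm. Same axes as the lifter.
- lifter_nose_tip (a point): Middle of the nose edge, on the blade's underside (x = 95 mm in the lifter's frame).
- dish: Closed clear round culture dish with white paper and seeds, loose on the worktop, 0.08 to 0.17 kg: a flat disc of diameter 147 mm (150 mm over its lid), 22 mm high, square-edged below. Origin: centre of its underside, z up.
- dish_stop: Fixed stop on the worktop behind the dish: two black studs, 16 mm wide and 18 high, at x = 68.5, y = +-45 mm, on a bar 10 mm high. x points from the open side (towards the robot) to the studs. Origin on the worktop: where the dish's centre stands when it touches both studs. At the start the dish stands there or up to 20 mm short of it; they keep it from being pushed farther.
- stand_plate: White sloping plate (22 degrees, fixed) of the viewing stand, rising away from the robot. x up the slope, y left, z square to the plate. Origin on its top face, 120 mm above the worktop: the dish's underside centre lies here when the dish rests against both pins. The plate spans x = -73 to 93, y = +-88 mm; below its lower edge the way is free down to the worktop.
- pin_left (a point): Top of the left of two slick black plastic pins (8 mm in diameter, 14 mm high), at x = -62.4, y = 46 mm in the plate's frame. 84 mm is free between the pins, for the blade.
- pin_right (a point): Top of the right pin, at x = -62.4, y = -46 mm in the plate's frame.
- bottle: Bystander: loose glass bottle with blue cap, 68 mm in diameter, 140 mm high; origin: centre of its underside.
- tape: Bystander: loose roll of tan tape lying flat, 96 mm in diameter, 25 mm high; origin: centre of its underside.

How it is judged:
On the way, in this order (a step that is already met when the one before it is completed fails the run):
1. the dish is carried on the lifter, clear of the worktop (height (world z) of dish above 0.03 m and contact force between lifter and dish above 0.2 N), for 0.2 s.
2. the dish lies on the stand's plate against the pins and the lifter no longer touches it (distance between dish and stand_plate below 0.008 m and angle between the z axis of dish and the z axis of stand_plate, either way round below 0.05 rad and contact force between dish and stand_plate above 0.1 N and contact force between lifter and dish below 0.02 N), for 0.3 s.
At the end, for the whole second after the job is handed in: The dish lies flat on the plate (0.05 rad), its underside centre within 8 mm of the plate's origin, so against both pins; the lifter stands upright (0.06 rad) on the worktop (its underside within 6 mm), touching neither dish, stand nor stop; both at rest (distance between dish and stand_plate below 0.008 m and angle between the z axis of dish and the z axis of stand_plate, either way round below 0.05 rad and linear speed of each of dish, lifter below 0.02 m/s and contact force between lifter and dish below 0.02 N and contact force between lifter and stand below 0.02 N and contact force between lifter and dish_stop below 0.02 N and height (world z) of lifter between -0.006 and 0.006 m and angle between lifter's own z axis and vertical below 0.06 rad).
It fails at once if the robot touches the dish (over 1 N) (contact force between any of the fingers, the arm and dish above 1 N).
It fails at once if the dish is tipped beyond 0.8 rad (angle between dish's own z axis and vertical above 0.8 rad).
It fails at once if the dish is dropped or thrown (faster than 1 m/s) (linear speed of dish above 1 m/s).
It fails at once if the bottle or the tape roll is moved more than 30 mm (distance of any of bottle, tape from where it was at the start of the episode above 0.03 m).
It also fails if it takes over 72 s, if anything falls off the work surface, if the arm or the gripper's body presses on something with over 40 N, if the wrist force passes 120 N, or if a joint passes its speed limit or range.

## Working session

There is one attempt and no reset: what is moved stays moved. The work goes in short steps, Python scripts to look and compute and a tool call to move; the robot and the scene stay as the last step left them, time stands still between calls to the robot, and variables do not carry over. Pictures are saved under pics/ and viewed, at most 10 in all, crops included, and the job is handed in when it is done.

Besides the shell and the picture viewer there is one more tool, called after ">>>" as a command line: name --pt "numbers of a row" for each row, then --argument value for the rest. apply_moves: Moves the arm, as the interface text tells. Its arguments: {"type":"object","properties":{"commands":{"type":"array"},"newtons":{"type":"number"}},"required":["commands"]}

```bash
mkdir -p pics; ls
python3 - <<'E'
from cell import observe, imaging, arm
import cv2,numpy as np
s=observe();print(s['clock'],s['position'],s['ee_rot'],s['width'],arm.grasp_offset)
ims=[]
for n in("scene","top"):
    p,d=imaging.get_image(n); np.savez(f'{n}0.npz',p=p,d=d)
    c=imaging.camera_params(n);print(n,c)
    cv2.imwrite(f'pics/{n}0.png',p[:,:,::-1])
print(imaging.camera_params("wrist"))
E
```

```text
pics
0.0 [ 0.13973574 -0.60860341  0.20252388] [-3.12005195e+00 -3.53650486e-01  5.45629568e-04] 1.0039033066936192 0.0188
scene {'camera_matrix': array([[434.51934346,   0.        , 279.88974052],
       [  0.        , 434.51934346, 212.05787245],
       [  0.        ,   0.        ,   1.        ]]), 'origin': array([-0.26714109,  0.48099405,  1.05001547]), 'rotation': array([ 0.48114673, -0.83171159, -1.96415371])}
top {'camera_matrix': array([[517.4840055 ,   0.        , 276.36435204],
       [  0.        , 517.4840055 , 215.99992689],
       [  0.        ,   0.        ,   1.        ]]), 'origin': array([0.44239784, 0.03001229, 1.44946755]), 'rotation': array([ 0.05336082, -0.09044217, -1.59600353])}
{'camera_matrix': array([[301.88683497,   0.        , 276.72815926],
       [  0.        , 301.88683497, 208.29078831],
       [  0.        ,   0.        ,   1.        ]]), 'tool_from_camera': array([[-1.62378469e-04,  9.58015114e-01,  2.86717656e-01,
         7.74345336e-02],
       [ 9.99999828e-01,  3.17236775e-04, -4.93653536e-04,
        -9.82241329e-04],
       [-5.63884934e-04,  2.86717526e-01, -9.58015001e-01,
        -1.80776598e-01],
       [ 0.00000000e+00,  0.00000000e+00,  0.00000000e+00,
         1.00000000e+00]])}
```

View pics/scene0.png

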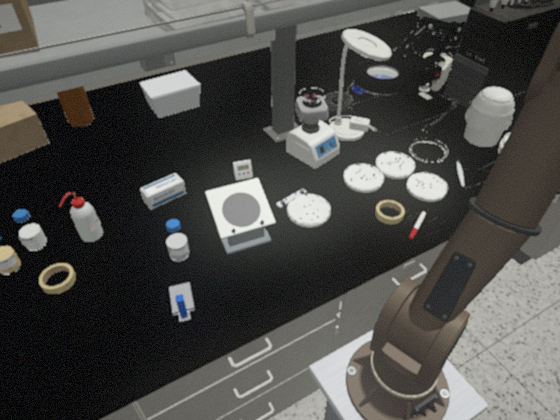

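View pics/top0.png

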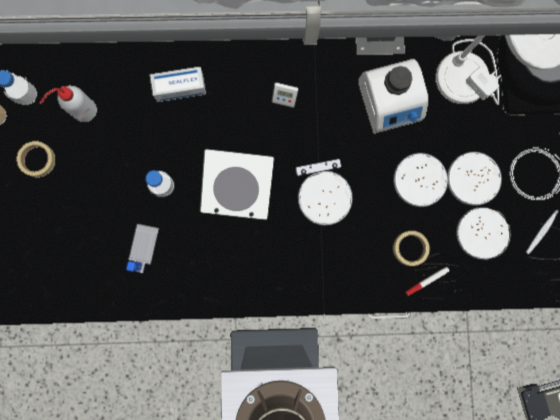

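The lifter stands at about (143,250) in the top view, with its blue handle at (134,267). The bottle is at (160,183), the stand at (237,185), the dish at (325,197), its stop at (318,167) and the tape at (411,248). Next I measure these from the top view.

```bash
cat > h.py <<'E'
import numpy as np,cv2
from scipy.spatial.transform import Rotation as R
from cell import observe, imaging, arm
def cam(n,s=None):
    c=imaging.camera_params(n);K=c['camera_matrix']
    if n=='wrist':
        T=c['tool_from_camera'];Rt=R.from_rotvec(s['ee_rot']).as_matrix()
        return K,Rt@T[:3,:3],Rt@T[:3,3]+np.asarray(s['position'])
    return K,R.from_rotvec(c['rotation']).as_matrix(),np.asarray(c['origin'])
def ray(C,uv):
    K,Rm,o=C;uv=np.atleast_2d(np.asarray(uv,float))
    d=np.c_[(uv[:,0]-K[0,2])/K[0,0],-(uv[:,1]-K[1,2])/K[1,1],-np.ones(len(uv))]
    return o,d@Rm.T
def onz(C,uv,z):
    o,d=ray(C,uv);z=np.asarray(z)
    return o+d*((z-o[2])/d[:,2])[:,None]
def dep(C,uv,d):
    o,r=ray(C,uv);return o+r*np.asarray(d)[:,None]
def onplane(C,uv,p0,n):
    o,r=ray(C,uv);return o+r*(((p0-o)@n)/(r@n))[:,None]
def blobs(m,amin=20):
    n,l,st,ce=cv2.connectedComponentsWithStats(m.astype(np.uint8))
    return [(l==i,st[i],ce[i]) for i in range(1,n) if st[i,4]>=amin]
def yaw(s): 
    x=R.from_rotvec(s['ee_rot']).as_matrix()[:,0];return np.arctan2(x[1],x[0])
E
python3 - <<'E'
from h import *
f=np.load('top0.npz');p,d=f['p'],f['d'];C=cam('top')
print('yaw',yaw(observe()))
hsv=cv2.cvtColor(p,cv2.COLOR_RGB2HSV)
def roi(m,x0,x1,y0,y1):
    o=np.zeros_like(m);o[y0:y1,x0:x1]=m[y0:y1,x0:x1];return o
def pts(m,z): v,u=np.nonzero(m);return onz(C,np.c_[u,v],z)
g=p.max(2)
lif=roi((g>70)&(hsv[...,1]<90),115,170,215,260)
b=max(blobs(lif),key=lambda b:b[1][4]);P=pts(b[0],0.003)
rc=cv2.minAreaRect((P[:,:2]*1000).astype(np.float32));print('blade',b[1],rc)
bl=roi((hsv[...,1]>120)&(hsv[...,0]>100)&(hsv[...,0]<130)&(g>60),115,170,245,285)
b=max(blobs(bl,5),key=lambda b:b[1][4]);v,u=np.nonzero(b[0]);Q=dep(C,np.c_[u,v],d[v,u]);t=Q[Q[:,2]>.08]
print('handle',b[1],Q[:,2].max(),t.mean(0),len(t))
di=roi(g>110,295,360,171,230);b=max(blobs(di),key=lambda b:b[1][4]);P=pts(b[0],0.022)
print('dish',b[1],cv2.minEnclosingCircle((P[:,:2]*1000).astype(np.float32)),P.mean(0))
st=roi(g>110,285,350,150,178)&~b[0]
for b in blobs(st): P=pts(b[0],.01);print('stop',b[1],cv2.minAreaRect((P[:,:2]*1000).astype(np.float32)))
w=roi((g>130),195,280,140,225);b=max(blobs(w),key=lambda b:b[1][4]);v,u=np.nonzero(b[0]);k=d[v,u]>0;Q=dep(C,np.c_[u,v][k],d[v,u][k])
k=(Q[:,2]>.08)&(Q[:,2]<.17);Q=Q[k];c=Q.mean(0);n=np.linalg.svd(Q-c,full_matrices=False)[2][2];n*=np.sign(n[2]);print('plate',c,n,np.degrees(np.arccos(n[2])),'yaw up',np.arctan2(-n[1],-n[0]))
print('plate rect',cv2.minAreaRect((Q[:,:2]*1000).astype(np.float32)))
for nm,a in(('bottle',(140,178,165,200)),('tape',(390,435,228,270))):
    m=roi(g>90,*a);b=max(blobs(m),key=lambda b:b[1][4]);v,u=np.nonzero(b[0]);Q=dep(C,np.c_[u,v],d[v,u]);print(nm,b[1],Q.mean(0),Q.max(0))
crop=lambda a,b,c,e:cv2.resize(p[c:e,a:b,::-1],None,fx=4,fy=4,interpolation=cv2.INTER_CUBIC)
cv2.imwrite('pics/crop.png',np.hstack([crop(285,365,145,235),crop(200,280,140,230)]))
E
```

```text
yaw 0.2257194130240623
blade [128 224  31  36 803] ((507.8387451171875, 365.892822265625), (63.60725021362305, 101.48558044433594), 76.48922729492188)
handle [126 261  15  11 132] 0.09564999168188293 [0.44689868 0.37833277 0.0890371 ] 75
dish [ 299  171   53   54 2302] ((627.3684692382812, -137.05960083007812), 82.87779998779297) [ 0.62160217 -0.14176699  0.022     ]
stop [296 159  45  17 328] ((709.848876953125, -127.12127685546875), (24.0944881439209, 126.82707977294922), 10.04896354675293)
plate [0.64991766 0.09841082 0.12460098] [-0.37073083  0.05046933  0.92736805] 21.971810343520623 yaw up -0.13530295352932922
plate rect ((648.9418334960938, 99.21615600585938), (176.8626251220703, 154.76596069335938), 82.215576171875)
bottle [146 170  28  26 575] [0.6606786  0.30072174 0.10017884] [0.69887116 0.35815954 1.44946755]
tape [394 231  36  35 472] [ 0.47396253 -0.3760985   0.02539431] [0.5227134  0.03001229 1.44946755]
```

View pics/crop.png

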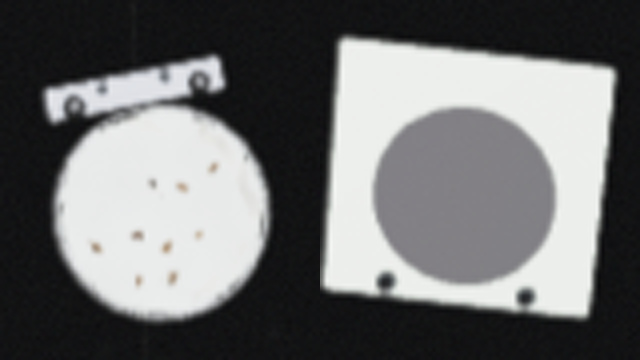

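The left crop shows the studs at top-image pixels (303.8,171.5) and (335,165), with the dish just short of them. The right crop shows the plate with the pins at (216.5,210.3) and (251.5,214.3).

Run:
```python
from h import *
C=cam('top')
S=onz(C,[[303.75,171.5],[335,165]],.018);l=S[0]-S[1];ys=np.arctan2(-l[0],l[1]);print('studs',S[:,:2],np.linalg.norm(l),'yaw',ys)
o=S.mean(0)-.0685*np.array([np.cos(ys),np.sin(ys),0]);print('stop origin',o)
print('dish',onz(C,[[325.4,197.5]],.02),onz(C,[[298.25,197],[352.5,197],[325.4,225],[325.4,170]],.02)[:,:2])
t=np.radians(22);z=.12-.0624*np.sin(t)+.014*np.cos(t)
P=onz(C,[[216.5,210.3],[251.5,214.3]],z-.002);l=P[0]-P[1];yp=np.arctan2(-l[0],l[1]);print('pins',P,np.linalg.norm(l),'yaw',yp)
a=.0624*np.cos(t)+.014*np.sin(t);u=np.array([np.cos(yp),np.sin(yp),0]);print('plate origin',P.mean(0)+a*u)
# plate rect centre is s=10
print('plate origin by rect',np.array([.6495,.0990])-.010*np.cos(t)*u[:2])
# lifter: blade yaw from rect, handle->blade
b=np.array([.5078,.3659]);h=np.array([.4469,.3783]);v=b-h;print('lifter yaw',np.arctan2(v[1],v[0]),np.linalg.norm(v),np.radians(76.49-90))
s=observe();print(s['clock'])
```

```text
studs [[ 0.69620308 -0.08572218]
 [ 0.71261925 -0.17427025]] 0.0900569361916802 yaw 0.1833115139509371
stop origin [ 0.63705886 -0.14248285  0.018     ]
dish [[ 0.62104466 -0.14365301  0.02      ]] [[ 0.62431828 -0.06788827]
 [ 0.62057933 -0.21955859]
 [ 0.54417415 -0.14086895]
 [ 0.69867293 -0.14646451]]
pins [[0.58358175 0.15198711 0.10760512]
 [0.57082592 0.06131573 0.10760512]] 0.09156423647897756 yaw -0.13976475496996174
plate origin [0.6396893  0.09786084 0.10760512]
plate origin by rect [0.64031857 0.10029166]
lifter yaw -0.2008666724474454 0.06214957763331946 -0.23579398194443402
0.1
```

>>> apply_moves --pt "100 0.667 0.667 0.27 0.284" --pt "100 0.667 0.667 0.27 0.284" --pt "100 0.667 0.667 0.27 0.284" --pt "100 0.667 0.667 0.27 0.284" --pt "100 0.667 0.667 0.27 0.284" --pt "100 0.667 0.667 0.27 0.284" --pt "100 0.333 0.917 0 0.284" --pt "100 0.333 0.917 0 0.284" --pt "100 0.333 0.917 0 0.284" --pt "100 0.333 0.917 0 0.284" --pt "100 0.333 0.917 0 0.284" --pt "100 0.333 0.917 0 0.284"

```text
clock: 1.6
position: [0.5, -0.0373, 0.3004]
ee_rot: [1.784, 2.586, -0.0]
force: [1.7, -1.1, 0.5]
width: 0.997
gripper_force: 0.0
```

>>> apply_moves --pt "100 -0.125 0.967 0 0.284" --pt "100 -0.125 0.967 0 0.284" --pt "100 -0.125 0.967 0 0.284" --pt "100 -0.125 0.967 0 0.284" --pt "100 -0.125 0.967 0 0.284" --pt "100 -0.125 0.967 0 0.284" --pt "100 -0.125 0.967 0 0.284" --pt "100 0 0 0 0" --pt "100 0 0 0 0"

```text
clock: 2.72
position: [0.4474, 0.3669, 0.3]
ee_rot: [-0.342, -3.122, 0.002]
force: [-0.1, -0.2, 0.6]
width: 1.002
gripper_force: 0.0
```

Run:
```python
from h import *
s=observe();print(s['clock'],s['position'],yaw(s),s['joints'],s['dq'].max() if hasattr(s['dq'],'max') else '',s['force'])
p,d=imaging.get_image('wrist');np.savez('w1.npz',p=p,d=d,pos=s['position'],rot=s['ee_rot'])
cv2.imwrite('pics/w1.png',p[:,:,::-1])
```

```text
2.725 [0.44738631 0.36690227 0.29995666] 2.9235037830201867 [-0.1550919   0.44337923 -0.92515816  1.48359062  0.3555175   1.39247012
  0.25576812] 0.028394499524138122 [-0.07295729 -0.20946307  0.58009918]
```

View pics/w1.png

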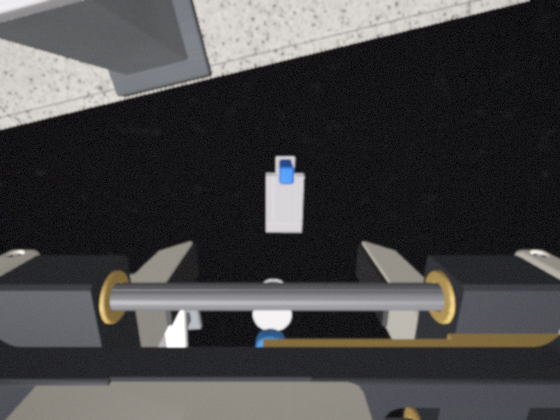

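The wrist view shows the blade between (265,173) and (304,233), and the blue handle at about (286,170). The bottle is ahead at (272,320), between the fingers. I measure the lifter from this image.

Run:
```python
from h import *
f=np.load('w1.npz');p,d=f['p'],f['d'];s=dict(position=f['pos'],ee_rot=f['rot']);C=cam('wrist',s)
hsv=cv2.cvtColor(p,cv2.COLOR_RGB2HSV);g=p.max(2)
m=np.zeros(g.shape,bool);m[176:240,255:315]=(g>90)[176:240,255:315]
b=max(blobs(m),key=lambda b:b[1][4]);v,u=np.nonzero(b[0]);P=onz(C,np.c_[u,v],.003)
rc=cv2.minAreaRect((P[:,:2]*1000).astype(np.float32));bx=cv2.boxPoints(rc);print('blade',rc,bx)
m=np.zeros(g.shape,bool);m[150:190,270:300]=((hsv[...,1]>120)&(hsv[...,0]>100)&(hsv[...,0]<130)&(g>60))[150:190,270:300]
v,u=np.nonzero(m);Q=dep(C,np.c_[u,v],d[v,u]);t=Q[(Q[:,2]>.08)];print('handle top',t.mean(0),len(t),Q[:,2].min(),Q[:,2].max())
print(cv2.minAreaRect((t[:,:2]*1000).astype(np.float32)))
```

```text
blade ((508.5260925292969, 366.332763671875), (63.35070037841797, 97.9481430053711), 76.85431671142578) [[453.63153 346.62552]
 [549.01294 324.3494 ]
 [563.42065 386.04   ]
 [468.03925 408.31613]]
handle top [0.44276316 0.38100414 0.09056044] 229 -0.0021930237180166623 0.4807693175836394
((413.79693603515625, 386.43182373046875), (17.777267456054688, 83.75021362304688), 80.23452758789062)
```

>>> apply_moves --pt "100 -0.023 0.23 -0.5 -0.023" --pt "100 0 0 -0.8 0" --pt "100 0 0 -0.8 0" --pt "100 0 0 -0.8 0" --pt "100 0 0 -0.6 0" --pt "100 0 0 -0.4 0" --pt "100 0 0 -0.247 0" --pt "100 0 0 0 0" --pt "100 0 0 0 0"

```text
clock: 3.9
position: [0.4467, 0.3812, 0.0528]
ee_rot: [0.361, 3.12, 0.002]
force: [-0.1, 0.2, 0.8]
width: 1.002
gripper_force: 0.0
```

>>> apply_moves --pt "0 0 0 0 0" --pt "0 0 0 0 0" --pt "0 0 0 0 0" --pt "0 0 0 0 0" --pt "0 0 0 0 0" --pt "0 0 0 0 0" --pt "0 0 0 0 0" --pt "0 0 0 0 0" --newtons 40

```text
clock: 4.9
position: [0.4459, 0.3809, 0.0516]
ee_rot: [-0.359, -3.121, 0.0]
force: [-0.4, -0.8, -0.9]
width: 0.212
gripper_force: 40.0
```

>>> apply_moves --pt "0 0 0 0.4 0" --pt "0 0 0 0.8 0" --pt "0 0 0 0.8 0" --pt "0 0 0 0.8 0" --pt "0 0 0 0.4 0"

```text
clock: 5.52
position: [0.4462, 0.3817, 0.2463]
ee_rot: [0.359, 3.119, 0.003]
force: [-0.1, 1.4, -3.0]
width: 0.213
gripper_force: 40.0
```

>>> apply_moves --pt "0 -0.05 -0.475 0 0.075" --pt "0 -0.05 -0.9 0 0.075" --pt "0 -0.05 -0.9 0 0.075" --pt "0 -0.05 -0.9 0 0.075" --pt "0 -0.05 -0.9 0 0.075" --pt "0 -0.05 -0.9 0 0.075" --pt "0 -0.05 -0.9 0 0.075" --pt "0 -0.05 -0.9 0 0.075" --pt "0 -0.05 -0.9 0 0.075" --pt "0 -0.04 -0.9 0 0.075" --pt "0 0 -0.8 0 0.075" --pt "0 0 0 0 0"

```text
clock: 7.02
position: [0.4155, -0.1855, 0.243]
ee_rot: [0.277, -3.128, -0.0]
force: [0.6, 0.7, -2.0]
width: 0.213
gripper_force: 40.0
```

>>> apply_moves --pt "0 0 0 -0.4 0" --pt "0 0 0 -0.7 0" --pt "0 0 0 -0.7 0" --pt "0 0 0 -0.5 0" --pt "0 0 0 -0.4 0" --pt "0 0 0 -0.2 0" --pt "0 0 0 0 0" --pt "0 0 0 0 0"

```text
clock: 8.02
position: [0.4173, -0.1814, 0.0705]
ee_rot: [-0.287, 3.127, -0.001]
force: [0.9, -0.7, -2.3]
width: 0.217
gripper_force: 40.0
```

Run:
```python
from h import *
s=observe();print(s['clock'],s['position'],yaw(s)-np.pi,s['joints'],s['force'],s['width'])
p,d=imaging.get_image('wrist');np.savez('w2.npz',p=p,d=d,pos=s['position'],rot=s['ee_rot'])
q,d=imaging.get_image('top');np.savez('t2.npz',p=q,d=d)
cv2.imwrite('pics/w2.png',np.vstack([p[:,:,::-1][:300],cv2.resize(q[140:250,230:430,::-1],(560,300))]))
```

```text
8.025 [ 0.41727433 -0.18140808  0.07054722] -6.0998585835196035 [ 0.92183477  0.46158916 -0.81123672  2.08161596  0.47385477  0.78695039
  1.5729981 ] [ 0.886749   -0.70122114 -2.26929639] 0.21715048708556392
```

View pics/w2.png

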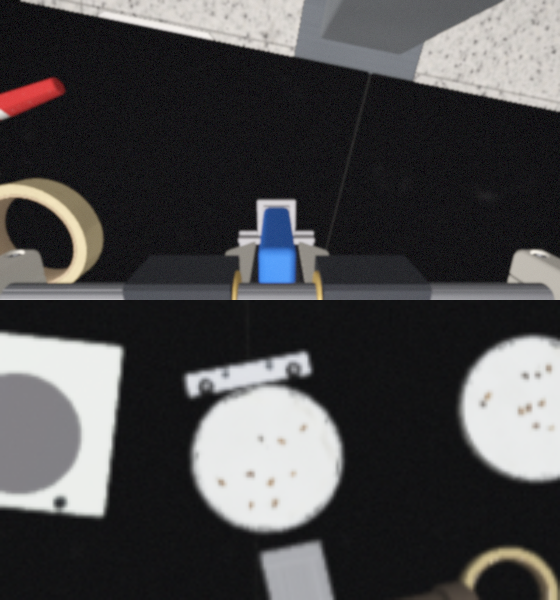

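The top crop shows the blade lined up with the dish and the studs, with the nose just short of the rim. Touch down next.

>>> apply_moves --pt "0 0 0 -0.2 0" --pt "0 0 0 -0.1 0" --pt "0 0 0 -0.03 0" --pt "0 0 0 0 0" --pt "0 0 0 0 0"

```text
clock: 8.75
position: [0.4164, -0.1822, 0.0511]
ee_rot: [0.286, -3.128, 0.004]
force: [-9.5, -0.3, 29.1]
width: 0.213
gripper_force: 40.0
```

>>> apply_moves --pt "0 0 0 0.015 0" --pt "0 0 0 0 0" --pt "0 0 0 0 0"

```text
clock: 9.12
position: [0.4164, -0.1822, 0.0511]
ee_rot: [0.286, -3.128, 0.002]
force: [-4.6, -1.6, 11.4]
width: 0.215
gripper_force: 40.0
```

>>> apply_moves --pt "0 0.098 0.018 0.005 0" --pt "0 0.098 0.018 0 0" --pt "0 0.098 0.018 0 0" --pt "0 0.098 0.018 0 0" --pt "0 0.098 0.018 0 0" --pt "0 0.098 0.018 0 0" --pt "0 0.098 0.018 0 0" --pt "0 0.098 0.018 0 0" --pt "0 0.098 0.018 0 0"

```text
clock: 10.25
position: [0.4692, -0.1719, 0.0507]
ee_rot: [0.287, -3.128, 0.0]
force: [-0.4, 0.9, -3.5]
width: 0.21
gripper_force: 40.0
```

Run:
```python
from h import *
s=observe();print(s['clock'],s['position'],s['force'],s['width'])
q,d=imaging.get_image('scene');r,d=imaging.get_image('top')
cv2.imwrite('pics/s3.png',np.vstack([cv2.resize(q[165:255,250:390,::-1],(467,300)),cv2.resize(r[140:230,270:410,::-1],(467,300))]))
```

```text
10.25 [ 0.46916875 -0.17193695  0.05070809] [-0.35114504  0.89194238 -3.49110312] 0.20975150151586494
```

View pics/s3.png

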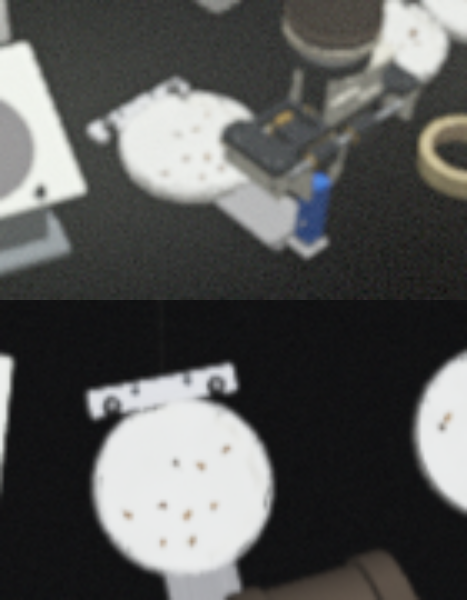

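The dish still sits in its place with the blade entering below it. Continue inwards.

>>> apply_moves --pt "0 0.098 0.018 -0.005 0" --pt "0 0.098 0.018 0 0" --pt "0 0.098 0.018 0 0" --pt "0 0.098 0.018 0 0" --pt "0 0.098 0.018 0 0" --pt "0 0.098 0.018 0 0"

```text
clock: 11.1
position: [0.5051, -0.1652, 0.0508]
ee_rot: [0.287, -3.128, -0.0]
force: [-0.7, -0.4, -3.0]
width: 0.214
gripper_force: 40.0
```

>>> apply_moves --pt "0 0.098 0.018 0 0" --pt "0 0.098 0.018 0 0" --pt "0 0.098 0.018 0 0" --pt "0 0.098 0.018 0 0" --pt "0 0.098 0.018 0 0"

```text
clock: 11.72
position: [0.5345, -0.1598, 0.0507]
ee_rot: [0.287, -3.128, -0.0]
force: [-0.9, -0.1, -3.5]
width: 0.215
gripper_force: 40.0
```

Run:
```python
from h import *
s=observe();print(s['clock'],s['position'],s['force'],s['width'],s['joints'])
q,d=imaging.get_image('scene');r,d=imaging.get_image('top')
cv2.imwrite('pics/s4.png',np.vstack([cv2.resize(q[165:255,250:390,::-1],(467,300)),cv2.resize(r[140:230,270:410,::-1],(467,300))]))
```

```text
11.725 [ 0.53446969 -0.15982381  0.05074838] [-0.86277844 -0.05465302 -3.49979412] 0.21488817155439538 [ 0.71066059  0.62015335 -0.73969182  1.85850457  0.53653818  0.87321057
  1.4608287 ]
```

View pics/s4.png

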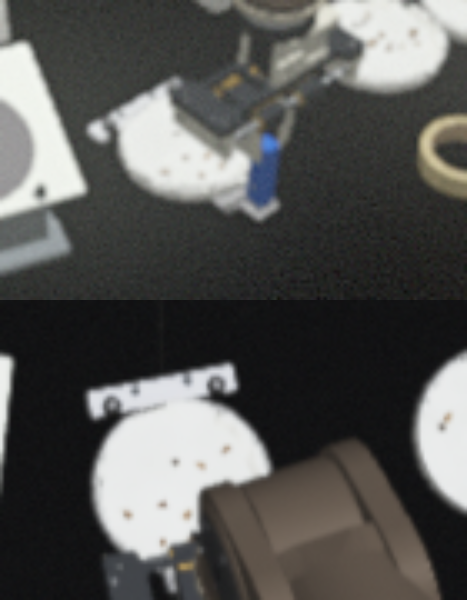

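>>> apply_moves --pt "0 0.06 0.011 0 0" --pt "0 0.06 0.011 0 0" --pt "0 0.04 0.007 0 0" --pt "0 0 0 0 0"

```text
clock: 12.32
position: [0.5405, -0.1589, 0.0503]
ee_rot: [0.286, -3.122, 0.001]
force: [-13.1, -1.3, 4.3]
width: 0.22
gripper_force: 40.0
```

>>> apply_moves --pt "0 -0.06 -0.011 0 0" --pt "0 0 0 0.1 0" --pt "0 0 0 0.2 0" --pt "0 0 0 0.3 0" --pt "0 0 0 0.3 0" --pt "0 0 0 0.1 0" --pt "0 0 0 0 0" --pt "0 0 0 0 0" --newtons 60

```text
clock: 13.32
position: [0.5398, -0.1589, 0.1103]
ee_rot: [0.287, -3.128, -0.0]
force: [0.5, 0.4, -3.5]
width: 0.211
gripper_force: 60.0
```

Run:
```python
from h import *
s=observe();print(s['clock'],s['position'],s['force'],s['ft_torque'],s['width'])
q,d=imaging.get_image('scene');np.savez('s5.npz',p=q,d=d);r,d=imaging.get_image('wrist')
cv2.imwrite('pics/s5.png',np.vstack([cv2.resize(q[150:250,240:380,::-1],(560,400)),cv2.resize(r[:,:,::-1],(267,200),interpolation=cv2.INTER_AREA).repeat(1,0) if 0 else cv2.copyMakeBorder(cv2.resize(r[:,:,::-1],(267,200)),0,0,0,293,0)]))
```

```text
13.325 [ 0.53977217 -0.1588931   0.11032168] [ 0.46276277  0.37322327 -3.50867378] [ 0.03670815  0.08447453 -0.03449297] 0.21125604881071292
```

View pics/s5.png

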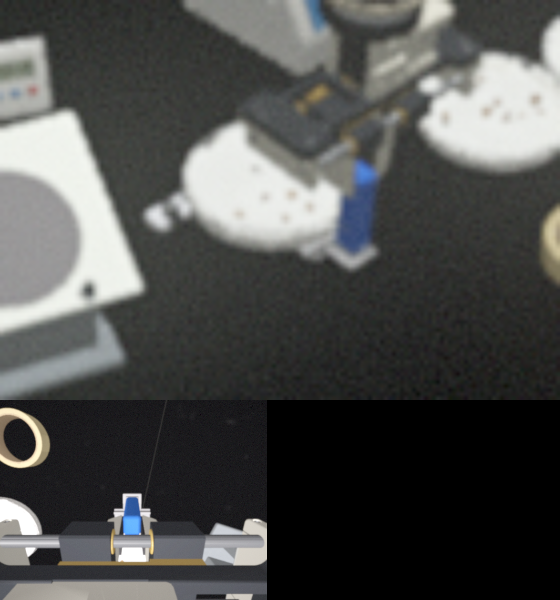

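The dish is up on the blade and clear of the worktop. I check its tilt from the depth.

```bash
cat >> h.py <<'E'
def tilt(f,box,zmin,zmax,n='scene',thr=140):
    p,d=f;C=cam(n);a,b,c,e=box
    m=np.zeros(d.shape,bool);m[c:e,a:b]=(p.min(2)>thr)[c:e,a:b]&(d[c:e,a:b]>0)
    v,u=np.nonzero(m);Q=dep(C,np.c_[u,v],d[v,u]);Q=Q[(Q[:,2]>zmin)&(Q[:,2]<zmax)]
    for _ in range(5):
        c=np.median(Q,0) if _==0 else Q.mean(0);nn=np.linalg.svd(Q-c,full_matrices=False)[2][2];nn*=np.sign(nn[2]);r=abs((Q-c)@nn);Q=Q[r<max(.003,2*np.median(r))]
    return c,nn,len(Q),r.std(),Q
E
python3 - <<'E'
from h import *
f=np.load('s5.npz');c,n,k,r,Q=tilt((f['p'],f['d']),(285,328,180,212),.04,.13);print(c,n,k,r)
u=np.array([.983,.182]);print('pitch nose-up rad',-(n[:2]@u)/n[2], 'roll',n[:2]@[-.182,.983])
E
```

```text
[ 0.62210013 -0.1240138   0.0791365 ] [0.03951574 0.00343777 0.99921303] 431 0.0007977477518103
pitch nose-up rad -0.039500731643356574 roll -0.003812532118895885
```

>>> apply_moves --pt "0 0 0 0.2 0" --pt "0 0 0 0.35 0" --pt "0 0 0 0.4 0" --pt "0 0 0 0.4 0" --pt "0 0 0 0.35 0" --pt "0 0 0 0.3 0" --pt "0 0 0 0.17 0" --pt "0 0 0 0 0"

```text
clock: 14.42
position: [0.5405, -0.1588, 0.2416]
ee_rot: [-0.287, 3.128, -0.0]
force: [0.1, 0.0, -4.1]
width: 0.209
gripper_force: 60.0
```

>>> apply_moves --pt "0 0.04 0.15 0 -0.022" --pt "0 0.08 0.3 0 -0.044" --pt "0 0.12 0.45 0 -0.066" --pt "0 0.15 0.55 0 -0.081" --pt "0 0.17 0.6 0 -0.088" --pt "0 0.17 0.6 0 -0.088" --pt "0 0.15 0.55 0 -0.081" --pt "0 0.12 0.45 0 -0.066" --pt "0 0.1 0.35 0 -0.052" --pt "0 0.07 0.24 0 -0.035" --pt "0 0.03 0.12 0 -0.018" --pt "0 0 0 0 0"

```text
clock: 15.92
position: [0.6118, 0.1035, 0.2405]
ee_rot: [-0.214, -3.133, -0.0]
force: [0.1, -0.1, -4.4]
width: 0.21
gripper_force: 60.0
```

Run:
```python
from h import *
s=observe();print(s['clock'],s['position'],yaw(s)-np.pi,s['force'],s['joints'])
q,d=imaging.get_image('scene');np.savez('s6.npz',p=q,d=d)
r,_=imaging.get_image('top')
cv2.imwrite('pics/s6.png',np.vstack([cv2.resize(q[120:270,180:320,::-1],(373,400)) ,cv2.resize(r[130:230,190:330,::-1],(373,200))]))
```

```text
15.925 [0.61182958 0.10347493 0.24048487] -0.13626026647283718 [ 0.11389576 -0.13151205 -4.37473231] [ 0.24712877  0.51570199 -0.77639429  1.48269827  0.36686675  1.29404735
  0.86971242]
```

View pics/s6.png

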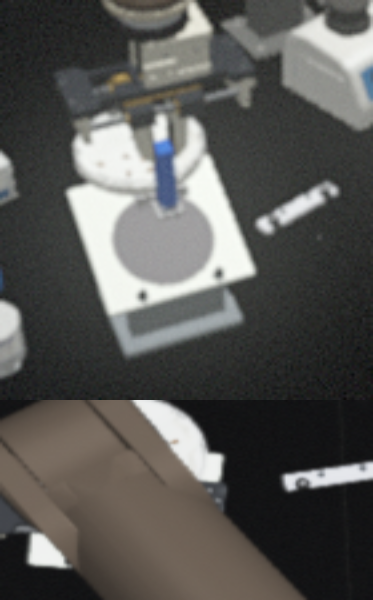

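The scene view shows the dish on the blade over the plate's upper half, with the handle aligned and the pins free at crop (143,296) and (218,273). I lower the nose to the plate's top edge.

>>> apply_moves --pt "0 0 0 -0.15 0" --pt "0 0 0 -0.2 0" --pt "0 0 0 -0.12 0" --pt "0 0 0 -0.04 0" --pt "0 0 0 0 0" --newtons 45

```text
clock: 16.65
position: [0.6122, 0.1029, 0.2103]
ee_rot: [-0.215, -3.134, -0.0]
force: [0.0, -0.8, -3.2]
width: 0.214
gripper_force: 45.0
```

>>> apply_moves --pt "0 0 0 -0.02 0" --pt "0 0 0 -0.02 0" --pt "0 0 0 0 0"

```text
clock: 17.02
position: [0.6122, 0.1028, 0.208]
ee_rot: [0.216, 3.134, 0.0]
force: [-1.1, -0.4, -3.4]
width: 0.217
gripper_force: 45.0
```

>>> apply_moves --pt "0 -0.02 0.003 -0.03 0" --pt "0 -0.02 0.003 -0.03 0" --pt "0 0 0 0 0"

```text
clock: 17.4
position: [0.6096, 0.1032, 0.2043]
ee_rot: [-0.215, -3.134, 0.0]
force: [0.7, 0.0, -3.9]
width: 0.216
gripper_force: 45.0
```

>>> apply_moves --pt "0 -0.025 0.003 -0.05 0" --pt "0 -0.025 0.003 -0.05 0" --pt "0 0 0 0 0"

```text
clock: 17.77
position: [0.6068, 0.1039, 0.199]
ee_rot: [0.215, 3.134, 0.0]
force: [-4.4, -0.5, 4.3]
width: 0.21
gripper_force: 45.0
```

```bash
cat > chk.py <<'E'
from h import *
import sys
s=observe();print(s['clock'],s['position'],s['force'],s['joints'].round(2) if hasattr(s['joints'],'round') else s['joints'])
q,d=imaging.get_image('scene');np.savez('chk.npz',p=q,d=d)
a=[int(x) for x in sys.argv[1:5]];z0,z1=float(sys.argv[5]),float(sys.argv[6])
u=np.array([.9905,-.1376])
c,n,k,r,Q=tilt((q,d),a,z0,z1);print(c,k,r,'pitch',-(n[:2]@u)/n[2],'roll',n[:2]@[.1376,.9905],'xrange',(Q[:,:2]@u).min(),(Q[:,:2]@u).max())
E
python3 - <<'E'
from h import *
f=np.load('s6.npz');c,n,k,r,Q=tilt((f['p'],f['d']),(207,256,160,190),.18,.26);print(c,n,k,r,'pitch',-(n[:2]@[.9905,-.1376])/n[2])
E
python3 chk.py 207 256 160 194 .165 .26
```

```text
[0.69814335 0.10659964 0.209333  ] [ 0.05081258 -0.00381145  0.99870093] 421 0.0007955505367532773 pitch -0.050920469394647484
17.775 [0.60677464 0.10388623 0.1989737 ] [-4.39061228 -0.49547939  4.25036065] [ 0.25  0.54 -0.77  1.56  0.39  1.21  0.84]
[0.6992182  0.10558284 0.17106027] 235 0.0008267063473489758 pitch -0.08763511220256728 roll 0.01081184733475489 xrange 0.6237837949655436 0.7122148802928578
```

Run:
```python
from h import *
f=np.load('chk.npz');p,d=f['p'],f['d'];C=cam('scene')
u=np.array([.9905,-.1376])
m=np.zeros(d.shape,bool);m[150:200,200:262]=(p.min(2)>140)[150:200,200:262]
v,uu=np.nonzero(m);Q=dep(C,np.c_[uu,v],d[v,uu]);X=(Q[:,:2]-[.64,.099])@u;Y=(Q[:,:2]-[.64,.099])@[.1376,.9905]
for x in np.arange(-.03,.16,.01):
    k=(abs(X-x)<.005)&(abs(Y)<.06);print(round(x,3),k.sum(),np.percentile(Q[k,2],[5,50,95]).round(4) if k.sum() else '', 'plate',round(.12+.404*x,4))
```

```text
-0.03 27 [0.1961 0.2537 0.2943] plate 0.1079
-0.02 6 [0.1798 0.25   0.289 ] plate 0.1119
-0.01 38 [0.1643 0.1782 0.1815] plate 0.116
0.0 54 [0.1625 0.1728 0.1813] plate 0.12
0.01 60 [0.1635 0.1723 0.1795] plate 0.124
0.02 69 [0.1291 0.1711 0.1805] plate 0.1281
0.03 39 [0.1312 0.1707 0.174 ] plate 0.1321
0.04 38 [0.1687 0.171  0.1732] plate 0.1362
0.05 39 [0.1673 0.1705 0.173 ] plate 0.1402
0.06 46 [0.1683 0.1703 0.1728] plate 0.1442
0.07 44 [0.1679 0.1701 0.1732] plate 0.1483
0.08 29 [0.1674 0.1699 0.1733] plate 0.1523
0.09 21 [0.1673 0.1685 0.1715] plate 0.1564
0.1 7 [0.1705 0.1728 0.1802] plate 0.1604
0.11 28 [0.1672 0.1706 0.1743] plate 0.1644
0.12 12 [0.1678 0.169  0.1718] plate 0.1685
0.13 0  plate 0.1725
0.14 0  plate 0.1766
0.15 0  plate 0.1806
```

>>> apply_moves --pt "0 -0.045 0.006 -0.08 0" --pt "0 -0.045 0.006 -0.08 0" --pt "0 -0.045 0.006 -0.08 0" --pt "0 0 0 0 0"

```text
clock: 18.32
position: [0.5982, 0.105, 0.1841]
ee_rot: [-0.215, -3.134, -0.0]
force: [-5.5, 2.0, 4.3]
width: 0.216
gripper_force: 45.0
```

```bash
python3 chk.py 200 262 150 190 .155 .22
```

```text
18.325 [0.59823336 0.10499082 0.18414052] [-5.52205795  1.98828477  4.34447359] [ 0.25  0.54 -0.77  1.6   0.4   1.17  0.83]
[0.70060852 0.08664118 0.16878622] 103 0.0007644837903378386 pitch 0.062253350981745094 roll -0.004359297724185582 xrange 0.6451115300873768 0.7371885245763741
```

The lifter pivots in the grip as planned, and the pitch is now +0.06. Continue.

>>> apply_moves --pt "0 -0.028 0.004 -0.065 0" --pt "0 -0.028 0.004 -0.065 0" --pt "0 -0.028 0.004 -0.065 0" --pt "0 0 0 0 0"

```text
clock: 18.88
position: [0.5931, 0.1057, 0.1724]
ee_rot: [-0.215, -3.133, -0.0]
force: [-6.1, 1.0, 3.4]
width: 0.212
gripper_force: 45.0
```

>>> apply_moves --pt "0 -0.022 0.003 -0.068 0" --pt "0 -0.022 0.003 -0.068 0" --pt "0 -0.022 0.003 -0.068 0" --pt "0 0 0 0 0"

```text
clock: 19.38
position: [0.589, 0.1062, 0.16]
ee_rot: [-0.215, -3.133, -0.0]
force: [-6.2, 0.1, 3.8]
width: 0.211
gripper_force: 45.0
```

```bash
python3 chk.py 200 262 145 190 .155 .22
```

```text
19.375 [0.58903865 0.10615519 0.15995479] [-6.24408234  0.11924632  3.83977641] [ 0.24  0.55 -0.76  1.65  0.41  1.11  0.81]
[0.73341309 0.09054706 0.17740501] 66 0.0008271339530606437 pitch 0.3817041434152511 roll 0.028963581682375172 xrange 0.6646499501390881 0.7432485896364551
```

>>> apply_moves --pt "0 -0.01 0.001 -0.04 0" --pt "0 -0.005 0.001 -0.03 0" --pt "0 0 0 0 0"

```text
clock: 19.8
position: [0.5881, 0.1063, 0.1562]
ee_rot: [-0.215, -3.133, 0.0]
force: [-8.4, -0.9, 6.4]
width: 0.212
gripper_force: 45.0
```

>>> apply_moves --pt "0 0 0 -0.015 0" --pt "0 0 0 0 0"

```text
clock: 20.05
position: [0.5881, 0.1063, 0.1562]
ee_rot: [-0.215, -3.134, 0.001]
force: [-10.6, -1.2, 13.6]
width: 0.217
gripper_force: 45.0
```

```bash
python3 chk.py 200 262 140 190 .15 .24
```

```text
20.05 [0.58807789 0.10628627 0.15620468] [-10.63758546  -1.2144061   13.62610609] [ 0.24  0.55 -0.76  1.66  0.41  1.11  0.8 ]
[0.73812918 0.09119248 0.18036702] 85 0.0009714068167461137 pitch 0.3971793338036617 roll -0.0006352618142854843 xrange 0.6619877393126282 0.7424448553538752
```

The blade lies flat on the plate: pitch tan 0.397, force rising. I ease the pressure and slide down the slope.

>>> apply_moves --pt "0 0 0 0.012 0" --pt "0 -0.0918 0.0128 -0.0374 0" --pt "0 -0.1377 0.0191 -0.0562 0" --pt "0 -0.1377 0.0191 -0.0562 0" --pt "0 -0.1377 0.0191 -0.0562 0" --pt "0 -0.1377 0.0191 -0.0562 0" --pt "0 -0.0918 0.0128 -0.0374 0" --pt "0 0 0 0 0"

```text
clock: 21.1
position: [0.5473, 0.1128, 0.1397]
ee_rot: [0.216, 3.129, 0.003]
force: [-0.1, 0.2, 11.5]
width: 0.217
gripper_force: 45.0
```

```bash
python3 chk.py 195 280 150 230 .10 .24
python3 - <<'E'
from h import *
f=np.load('chk.npz');p,d=f['p'],f['d'];C=cam('scene')
u=np.array([.9905,-.1376]);t=np.radians(22)
m=np.zeros(d.shape,bool);m[150:240,195:280]=(p.min(2)>120)[150:240,195:280]
v,uu=np.nonzero(m);Q=dep(C,np.c_[uu,v],d[v,uu]);X=(Q[:,:2]-[.64,.099])@u;Y=(Q[:,:2]-[.64,.099])@[.1376,.9905];Z=Q[:,2]-.12
S=X*np.cos(t)+Z*np.sin(t);N=-X*np.sin(t)+Z*np.cos(t)
k=(N>.015)&(N<.04);print('dish top S range',np.percentile(S[k],[1,99]),'Y',np.percentile(Y[k],[1,50,99]),'N med',np.median(N[k]))
for x in np.arange(-.08,.15,.02):
    k=(abs(S-x)<.01)&(N<.04)&(N>.008);print(round(x,3),k.sum(),np.median(N[k]).round(4) if k.sum() else '')
E
```

```text
21.1 [0.54725496 0.11277911 0.13968885] [-0.07980085  0.16233197 11.53159319] [ 0.25  0.5  -0.77  1.78  0.41  1.02  0.76]
[0.65019407 0.13072267 0.16240622] 542 0.0022774046184885232 pitch 1.2205488769799888 roll 0.18253810208847027 xrange 0.5575735175479013 0.6850721614775367
dish top S range [-0.06717073  0.00321492] Y [-0.03226037  0.02242048  0.04920042] N med 0.0341807924973766
-0.08 0 
-0.06 22 0.0141
-0.04 26 0.0174
-0.02 54 0.0308
0.0 28 0.0389
0.02 0 
0.04 1 0.0089
0.06 0 
0.08 0 
0.1 0 
0.12 0 
0.14 0
```

```bash
cat > prof.py <<'E'
from h import *
def prof(p,d,n='scene'):
    C=cam(n);u=np.array([.9905,-.1376]);t=np.radians(22)
    v,uu=np.nonzero(d>0);Q=dep(C,np.c_[uu,v],d[v,uu]);g=p[v,uu].min(1)
    X=(Q[:,:2]-[.64,.099])@u;Y=(Q[:,:2]-[.64,.099])@[.1376,.9905];Z=Q[:,2]-.12
    S=X*np.cos(t)+Z*np.sin(t);N=-X*np.sin(t)+Z*np.cos(t)
    for y in(-.06,-.03,0,.03,.06):
        o=[]
        for x in np.arange(-.08,.14,.02):
            k=(abs(S-x)<.008)&(abs(Y-y)<.012)&(N<.05)&(N>-.02)&(g>90);o.append(f'{1000*np.median(N[k]):.0f}/{k.sum()}' if k.sum()>3 else '-')
        print(y,o)
if __name__=='__main__':
    import sys
    n=sys.argv[1] if len(sys.argv)>1 else 'chk'
    f=np.load(n+'.npz');prof(f['p'],f['d'])
E
python3 prof.py
```

```text
-0.06 ['-0/17', '1/34', '0/37', '2/22', '-', '-', '-', '-', '-', '-', '-', '-']
-0.03 ['-1/16', '1/37', '-3/4', '31/9', '39/14', '-', '-', '-', '-', '-', '-', '-']
0 ['-1/15', '3/46', '-', '-', '-', '-', '-', '-', '-', '-', '-', '-']
0.03 ['-1/16', '0/36', '2/41', '23/55', '40/25', '46/9', '-', '-', '-', '-', '-', '-']
0.06 ['0/15', '0/39', '1/39', '2/36', '1/14', '-0/7', '-', '-', '-', '-', '-', '-']
```

Run:
```python
from h import *
q=np.load('chk.npz')['p'];r,d=imaging.get_image('wrist');t,d2=imaging.get_image('top')
cv2.imwrite('pics/s7.png',np.hstack([cv2.resize(q[120:270,180:320,::-1],(467,500)),np.vstack([cv2.resize(r[:,:,::-1],(333,250)),cv2.resize(t[130:230,190:323,::-1],(333,250))])]))
```

```text
(no output)
```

View pics/s7.png

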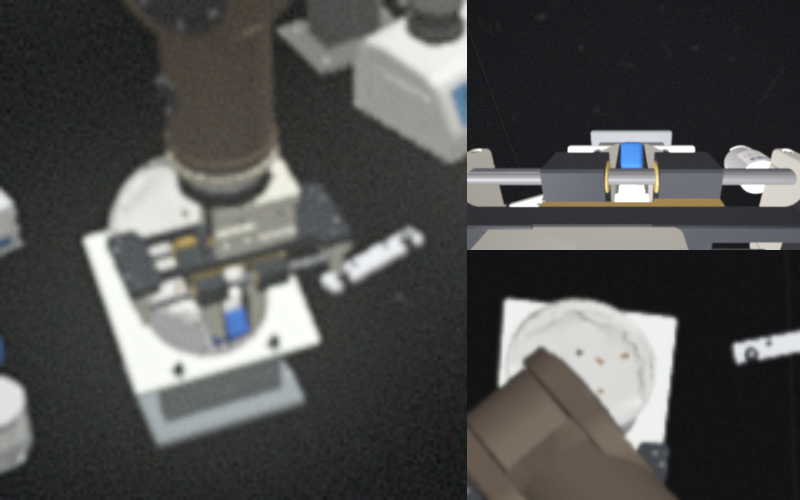

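The top view shows the dish over the plate, still on the blade. The scene view is mostly blocked by the gripper, so I take the profile from the top depth.

```bash
cat > pt.py <<'E'
from prof import *
s=observe();print(s['clock'],s['position'],s['force'])
p,d=imaging.get_image('top');np.savez('topn.npz',p=p,d=d);prof(p,d,'top')
E
python3 pt.py
```

```text
21.25 [0.54727308 0.11281427 0.1396786 ] [-0.49806641 -0.78468492 10.73023462]
-0.06 ['-', '-', '0/36', '0/43', '44/42', '45/37', '48/10', '1/22', '0/52', '-', '-', '-']
-0.03 ['-', '-', '-', '-', '40/38', '45/45', '49/11', '-', '-', '-', '-', '-']
0 ['-', '-', '-', '-', '-', '47/5', '49/8', '-', '-', '-', '-', '-']
0.03 ['-', '-', '-', '-', '-', '-', '-', '-', '-', '-', '-', '-']
0.06 ['-', '-', '-', '-', '-', '-', '48/5', '-', '1/26', '-', '-', '-']
```

```bash
sed -i 's/(N<.05)/(N<.1)/' prof.py
python3 - <<'E'
from prof import *
f=np.load('topn.npz');prof(f['p'],f['d'],'top')
E
```

```text
-0.06 ['-', '-', '0/36', '0/43', '45/47', '48/52', '55/54', '60/76', '3/91', '-', '-', '-']
-0.03 ['-', '-', '-', '-', '40/38', '46/52', '53/57', '60/59', '67/60', '75/63', '-', '-']
0 ['-', '-', '-', '-', '-', '49/7', '54/51', '60/55', '67/60', '77/65', '-', '-']
0.03 ['-', '-', '-', '-', '-', '-', '-', '60/45', '66/64', '79/62', '-', '-']
0.06 ['-', '-', '-', '-', '-', '-', '55/34', '63/50', '62/68', '67/5', '-', '-']
```

>>> apply_moves --pt "0 -0.005 0 0.02 0" --pt "0 0 0 0 0" --newtons 40

```text
clock: 21.55
position: [0.5452, 0.1123, 0.1392]
ee_rot: [0.216, 3.133, 0.001]
force: [0.9, 0.5, 4.0]
width: 0.216
gripper_force: 40.0
```

>>> apply_moves --pt "0 0 0 0.01 0" --pt "0 0 0 0 0" --newtons 30

```text
clock: 21.8
position: [0.5441, 0.1119, 0.1391]
ee_rot: [-0.216, -3.133, 0.0]
force: [0.7, 0.2, -0.9]
width: 0.215
gripper_force: 30.0
```

```bash
python3 pt.py
```

```text
21.8 [0.54407626 0.11189809 0.1390929 ] [ 0.68758923  0.18431098 -0.88030826]
-0.06 ['-', '-', '1/43', '-0/36', '44/48', '47/49', '55/59', '58/80', '3/93', '-', '-', '-']
-0.03 ['-', '-', '-', '-', '39/36', '46/55', '52/57', '59/57', '66/59', '71/53', '-', '-']
0 ['-', '-', '-', '-', '-', '47/8', '51/54', '59/56', '65/63', '72/68', '-', '-']
0.03 ['-', '-', '-', '-', '-', '-', '-', '59/48', '66/58', '71/50', '-', '-']
0.06 ['-', '-', '-', '-', '-', '52/4', '53/38', '61/55', '4/73', '-', '-', '-']
```

>>> apply_moves --pt "0 0 0 0.025 0" --pt "0 0 0 0 0" --pt "0 0 0 0 0" --newtons 22

```text
clock: 22.22
position: [0.5441, 0.112, 0.1409]
ee_rot: [-0.216, -3.133, 0.0]
force: [-1.3, -0.4, -2.4]
width: 0.216
gripper_force: 22.0
```

```bash
python3 pt.py
```

```text
22.225 [0.54407036 0.11198311 0.14085323] [-1.29656085 -0.42026805 -2.37252426]
-0.06 ['-', '-', '2/34', '26/50', '21/54', '22/59', '19/61', '13/68', '1/63', '-', '-', '-']
-0.03 ['-', '-', '-', '21/11', '20/48', '19/55', '18/59', '18/60', '19/70', '-', '-', '-']
0 ['-', '-', '-', '-', '-', '19/28', '18/57', '18/61', '18/60', '19/10', '-', '-']
0.03 ['-', '-', '-', '-', '-', '-', '18/19', '18/58', '21/69', '-', '-', '-']
0.06 ['-', '-', '-', '-', '-', '21/12', '22/37', '21/56', '1/64', '-', '-', '-']
```

The dish has settled back flat over the plate. I keep the light grip so gravity holds the nose down, and slide on to the pins without pressing.

>>> apply_moves --pt "0 -0.0459 0.0064 -0.0187 0" --pt "0 -0.0918 0.0128 -0.0374 0" --pt "0 -0.0918 0.0128 -0.0374 0" --pt "0 0 0 0 0"

```text
clock: 22.78
position: [0.5297, 0.1141, 0.1352]
ee_rot: [-0.214, -3.133, 0.001]
force: [-2.5, 0.5, -3.1]
width: 0.216
gripper_force: 22.0
```

```bash
python3 pt.py
```

```text
22.775 [0.52966512 0.11410827 0.13516749] [-2.46247698  0.46243732 -3.08456447]
-0.06 ['-', '0/37', '24/49', '21/51', '22/53', '20/63', '18/67', '0/65', '0/59', '-', '-', '-']
-0.03 ['-', '-', '22/13', '20/52', '20/55', '19/58', '17/56', '20/62', '2/64', '-', '-', '-']
0 ['-', '-', '-', '-', '19/37', '19/58', '19/57', '17/56', '3/67', '-', '-', '-']
0.03 ['-', '-', '-', '-', '-', '18/31', '18/56', '22/59', '1/60', '-', '-', '-']
0.06 ['-', '-', '-', '-', '24/13', '19/35', '20/57', '1/60', '1/61', '-', '-', '-']
```

The dish centre is now about on the plate's origin, so it rests on the pins. I draw the blade out down the slope.

>>> apply_moves --pt "0 -0.0459 0.0064 -0.0187 0" --pt "0 -0.0918 0.0128 -0.0374 0" --pt "0 -0.0918 0.0128 -0.0374 0" --pt "0 -0.0918 0.0128 -0.0374 0" --pt "0 -0.0918 0.0128 -0.0374 0" --pt "0 0 0 0 0" --newtons 28

```text
clock: 23.58
position: [0.5049, 0.1175, 0.1251]
ee_rot: [-0.215, -3.133, 0.001]
force: [-1.2, 0.3, -2.7]
width: 0.212
gripper_force: 28.0
```

```bash
python3 pt.py
```

```text
23.575 [0.50485284 0.1175215  0.12506957] [-1.24893373  0.33930601 -2.69714861]
-0.06 ['-3/7', '1/49', '24/52', '20/56', '21/55', '18/62', '15/69', '1/60', '0/63', '-', '-', '-']
-0.03 ['-', '23/43', '21/61', '19/58', '18/56', '17/57', '17/58', '19/70', '1/60', '-', '-', '-']
0 ['-', '-', '20/37', '19/56', '19/59', '18/56', '17/58', '16/64', '0/65', '-', '-', '-']
0.03 ['-', '-', '-', '19/25', '18/58', '17/60', '17/56', '21/68', '0/57', '-', '-', '-']
0.06 ['-', '-', '-', '24/30', '19/54', '21/58', '16/60', '1/59', '0/64', '-', '-', '-']
```

>>> apply_moves --pt "0 -0.0918 0.0128 -0.0374 0" --pt "0 -0.0918 0.0128 -0.0374 0" --pt "0 -0.0918 0.0128 -0.0374 0" --pt "0 -0.0918 0.0128 -0.0374 0" --pt "0 -0.0918 0.0128 -0.0374 0" --pt "0 -0.0918 0.0128 -0.0374 0" --pt "0 -0.0918 0.0128 -0.0374 0" --pt "0 -0.0918 0.0128 -0.0374 0" --pt "0 0 0 0 0" --newtons 35

```text
clock: 24.75
position: [0.4611, 0.1236, 0.1072]
ee_rot: [-0.215, -3.133, 0.001]
force: [-0.7, -0.2, -3.4]
width: 0.211
gripper_force: 35.0
```

```bash
python3 pt.py
```

```text
24.75 [0.461086   0.12359776 0.10715746] [-0.72358844 -0.22846269 -3.43907685]
-0.06 ['-1/6', '1/49', '22/53', '18/55', '20/56', '18/61', '13/67', '1/60', '1/58', '-', '-', '-']
-0.03 ['4/20', '23/55', '19/57', '18/61', '17/54', '17/55', '16/60', '18/67', '0/62', '-', '-', '-']
0 ['8/31', '19/59', '18/57', '18/53', '18/61', '16/56', '17/56', '17/61', '1/59', '-', '-', '-']
0.03 ['5/18', '22/56', '19/58', '19/57', '17/60', '17/63', '16/58', '20/69', '0/59', '-', '-', '-']
0.06 ['2/5', '1/39', '24/40', '21/63', '18/54', '19/53', '17/60', '1/61', '0/59', '-', '-', '-']
```

>>> apply_moves --pt "0 -0.0918 0.0128 -0.0374 0" --pt "0 -0.0918 0.0128 -0.0374 0" --pt "0 -0.0918 0.0128 -0.0374 0" --pt "0 -0.0918 0.0128 -0.0374 0" --pt "0 -0.1377 0.0191 -0.0562 0" --pt "0 -0.1377 0.0191 -0.0562 0" --pt "0 -0.1377 0.0191 -0.0562 0" --pt "0 0 0 0 0" --newtons 45

```text
clock: 25.8
position: [0.4141, 0.1301, 0.088]
ee_rot: [-0.214, -3.134, 0.001]
force: [-0.1, 0.6, -1.5]
width: 0.214
gripper_force: 45.0
```

```bash
python3 pt.py
python3 - <<'E'
from h import *
f=np.load('topn.npz');p,d=f['p'],f['d'];C=cam('top')
# lifter blade profile along its axis
g=observe()['position'];u=np.array([.9905,-.1376])
v,uu=np.nonzero(d>0);Q=dep(C,np.c_[uu,v],d[v,uu]);X=(Q[:,:2]-g[:2])@u;Y=(Q[:,:2]-g[:2])@[.1376,.9905]
for x in np.arange(0,.2,.015):
    k=(abs(X-x)<.006)&(abs(Y)<.022)&(Q[:,2]<.2);print(round(x,3),k.sum(),np.median(Q[k,2]).round(4) if k.sum() else '')
print(imaging.camera_params('wrist') and observe()['joints'])
E
```

```text
25.8 [0.4141017  0.13007201 0.08801522] [-0.05322063  0.59508297 -1.50600461]
-0.06 ['-1/7', '2/48', '19/54', '17/56', '18/59', '17/56', '11/70', '1/61', '-1/60', '-', '-', '-']
-0.03 ['-', '19/55', '16/55', '17/55', '15/57', '15/55', '15/58', '17/66', '0/56', '-', '-', '-']
0 ['22/14', '16/56', '16/55', '16/54', '16/58', '15/58', '16/55', '16/60', '1/58', '-', '-', '-']
0.03 ['-', '19/58', '16/55', '17/58', '16/55', '16/58', '16/58', '20/73', '-0/57', '-', '-', '-']
0.06 ['3/4', '2/46', '21/44', '19/59', '16/54', '18/57', '15/59', '0/61', '1/57', '-', '-', '-']
0.0 0 
0.015 0 
0.03 0 
0.045 28 0.0531
0.06 64 0.0593
0.075 73 0.0642
0.09 74 0.0697
0.105 75 0.0757
0.12 77 0.0798
0.135 36 0.0818
0.15 109 0.0024
0.165 81 0.1118
0.18 84 0.1185
0.195 83 0.1233
[ 0.22128847  0.39665441 -0.80962579  2.10761003  0.40311445  0.79451218
  0.59555215]
```

The dish lies flat on the plate and the lifter is clear, pitched about 20°. I move it to free worktop at about (0.40, 0.25).

>>> apply_moves --pt "0 -0.08 0.2 0 0" --pt "0 -0.08 0.4 0 0" --pt "0 -0.07 0.5 0 0" --pt "0 0 0.5 0 0" --pt "0 0 0.3 -0.1 0" --pt "0 0 0.1 -0.2 0" --pt "0 0 0 -0.15 0" --pt "0 0 0 -0.1 0" --pt "0 0 0 0 0"

```text
clock: 26.98
position: [0.401, 0.2491, 0.0547]
ee_rot: [-0.217, -3.133, 0.002]
force: [-0.2, -0.7, -2.1]
width: 0.213
gripper_force: 45.0
```

>>> apply_moves --pt "0 0 0 -0.01 0" --pt "0 0 0 0 0" --pt "0 0 0 0 0" --pt "0 0 0 0 0" --newtons 10

```text
clock: 27.48
position: [0.4013, 0.2502, 0.0548]
ee_rot: [0.216, 3.134, 0.0]
force: [-0.5, -0.7, -2.0]
width: 0.217
gripper_force: 10.0
```

>>> apply_moves --pt "0 0 0 0 0" --pt "0 0 0 0 0" --pt "0 0 0 0 0" --newtons 4

```text
clock: 27.85
position: [0.4012, 0.2502, 0.0547]
ee_rot: [0.215, 3.134, 0.0]
force: [-0.3, 0.6, -1.4]
width: 0.22
gripper_force: 4.0
```

```bash
cat > lf.py <<'E'
from h import *
s=observe();g=s['position'];print(s['clock'],g,s['force'],s['width'])
u=np.array([.9905,-.1376]);ci=['top','scene']
for n in ci:
    C=cam(n);p,d=imaging.get_image(n);np.savez('l_'+n+'.npz',p=p,d=d)
    v,uu=np.nonzero(d>0);Q=dep(C,np.c_[uu,v],d[v,uu]);X=(Q[:,:2]-g[:2])@u;Y=(Q[:,:2]-g[:2])@[.1376,.9905]
    for x in np.arange(0,.15,.015):
        k=(abs(X-x)<.006)&(abs(Y)<.022)&(Q[:,2]<.2);print(round(x,3),k.sum(),np.median(Q[k,2]).round(4) if k.sum() else '')
E
python3 lf.py
```

```text
27.85 [0.40122233 0.2501946  0.05472513] [-0.34176078  0.6089437  -1.41489369] 0.2201645080460553
0.0 0 
0.015 0 
0.03 16 0.0065
0.045 70 0.0054
0.06 65 0.0053
0.075 70 0.0044
0.09 68 0.0034
0.105 67 0.0011
0.12 66 -0.0004
0.135 69 -0.0009
0.0 85 0.091
0.015 32 0.0941
0.03 25 0.0064
0.045 15 0.0046
0.06 4 0.0037
0.075 9 0.0041
0.09 0 
0.105 6 0.0003
0.12 0 
0.135 0
```

>>> apply_moves --pt "0 0 0 -0.03 0" --pt "0 0 0 -0.03 0" --pt "0 0 0 -0.01 0" --pt "0 0 0 0 0" --pt "10 0 0 0 0" --pt "40 0 0 0 0" --pt "60 0 0 0 0" --pt "100 0 0 0 0" --pt "100 0 0 0 0" --pt "100 0 0 0 0" --pt "100 0 0 0 0"

```text
clock: 29.32
position: [0.4012, 0.2501, 0.0505]
ee_rot: [0.216, 3.134, 0.0]
force: [0.0, 0.4, 0.4]
width: 0.815
gripper_force: 0.0
```

>>> apply_moves --pt "100 0 0 0.3 0" --pt "100 0 0 0.6 0" --pt "100 0 0 0.8 0" --pt "100 0 0 0.8 0" --pt "100 -0.3 0.3 0.5 0" --pt "100 0 0 0 0" --pt "100 0 0 0 0"

```text
clock: 30.2
position: [0.3833, 0.2675, 0.2305]
ee_rot: [0.216, 3.134, -0.001]
force: [-0.4, -0.7, 0.9]
width: 1.001
gripper_force: 0.0
```

Run:
```python
from h import *
from prof import prof
s=observe();print(s['clock'],s['position'],s['width'])
u=np.array([.9905,-.1376]);g=np.array([.4012,.2502])
for n in('top','scene'):
    C=cam(n);p,d=imaging.get_image(n);print(n);prof(p,d,n)
    v,uu=np.nonzero(d>0);Q=dep(C,np.c_[uu,v],d[v,uu]);X=(Q[:,:2]-g)@u;Y=(Q[:,:2]-g)@[.1376,.9905]
    print('lifter',[(round(x,3),np.median(Q[k,2]).round(4) if k.sum() else '') for x in np.arange(-.015,.13,.015) for k in [(abs(X-x)<.006)&(abs(Y)<.022)&(Q[:,2]<.2)]])
    # dish outline on plate plane frame: points N 8..30
    t=np.radians(22);Xp=(Q[:,:2]-[.64,.099])@u;Yp=(Q[:,:2]-[.64,.099])@[.1376,.9905];Z=Q[:,2]-.12
    S=Xp*np.cos(t)+Z*np.sin(t);N=-Xp*np.sin(t)+Z*np.cos(t);k=(N>.010)&(N<.03)&(abs(S)<.1)&(abs(Yp)<.09)
    print('dish c',cv2.minEnclosingCircle(np.c_[S,Yp][k].astype(np.float32)*1000),S[k].mean(),Yp[k].mean())
```

```text
30.2 [0.38326287 0.26746512 0.23046089] 1.0012240430485575
top
-0.06 ['-1/5', '1/51', '21/51', '17/56', '19/54', '18/57', '12/69', '0/60', '0/61', '-', '-', '-']
-0.03 ['-', '20/55', '17/55', '16/56', '15/57', '15/56', '16/58', '20/69', '1/60', '-', '-', '-']
0 ['22/17', '16/63', '16/55', '16/55', '16/62', '16/59', '16/55', '18/56', '0/60', '-', '-', '-']
0.03 ['7/5', '18/56', '17/55', '16/55', '15/55', '16/59', '15/58', '20/71', '0/59', '-', '-', '-']
0.06 ['-2/7', '1/41', '21/41', '18/62', '16/59', '18/54', '15/63', '0/60', '1/56', '-', '-', '-']
lifter [(np.float64(-0.015), ''), (np.float64(0.0), np.float64(0.0029)), (np.float64(0.015), np.float64(0.0076)), (np.float64(0.03), np.float64(0.0034)), (np.float64(0.045), np.float64(0.0025)), (np.float64(0.06), np.float64(0.003)), (np.float64(0.075), np.float64(0.0029)), (np.float64(0.09), np.float64(0.0032)), (np.float64(0.105), np.float64(0.0002)), (np.float64(0.12), np.float64(-0.0003))]
dish c ((-4.447096347808838, -0.03168778866529465), 77.99471282958984) -0.0015269103805349968 0.0009269627687072565
scene
-0.06 ['-1/16', '1/40', '1
[... 212 characters left out ...]
8', '19/35', '0/6', '-', '-', '-']
0.03 ['-2/7', '-', '-', '-', '-', '-', '-', '-', '-', '-', '-', '-']
0.06 ['-0/15', '-', '-', '-', '-', '-', '-', '-', '-', '-', '-', '-']
lifter [(np.float64(-0.015), np.float64(0.0336)), (np.float64(0.0), np.float64(0.0351)), (np.float64(0.015), np.float64(0.0057)), (np.float64(0.03), np.float64(0.0023)), (np.float64(0.045), np.float64(0.0023)), (np.float64(0.06), np.float64(0.0027)), (np.float64(0.075), np.float64(0.0029)), (np.float64(0.09), np.float64(0.0027)), (np.float64(0.105), np.float64(0.0011)), (np.float64(0.12), np.float64(-0.0005))]
dish c ((-0.3718070983886719, -21.497594833374023), 74.7180404663086) 0.015693099440617433 -0.034963314066505206
```

```bash
python3 -c "
from cell import arm
print(arm.sign_off())"
```

```text
the job is handed in; nothing more can be done
None
```

The dish lies flat on the viewing stand, centred to within about 2 mm by my depth reading and so against both pins. The lifter stands level on the clear worktop and the job is handed in, but the sign-off gave no verdict. On the way the dish briefly tipped to about 0.71 rad (limit 0.8), and I did not re-measure the bottle and tape roll.

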